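Set the notched sliding stop behind a casting

TASK

Set the inspection fixture's sliding stop behind the aluminium casting: lift the red release bar and keep it up while you slide the blue carriage along its track, so that its jaw slowly pushes the casting fully home and square against the brass stop plate, and keep it pressed there for a moment with a gentle push of about 12 N (never more than 20 N). Then let the bar go so that it drops fully into the nearest notch, and take the gripper away. Do not force the carriage against the notches, and leave everything else on the bench alone.

Things in the scene. Friction and masses are not known exactly. Their poses are not given: they have to be found in the camera images.
- fixture: Dark steel fixture fixed to the bench: base plate 130 mm (its x) by 300 mm (its y), 15 mm thick. Origin on the bench surface, z up. The carriage slides along its +y, towards the fence; carriage, casting and fence share the centre line x = 0. With the casting home the nearest notch is the one at carriage y = +14 mm: there the jaw stands 1 to 8 mm behind the casting.
- comb: Notched steel strip along the fixture's x = +49 mm, up to 32 mm above the bench; origin 15 mm above the bench. The bar's 9 mm pin, on a leg, drops into it and clears it when the bar is up 11 mm. 12 mm notches: carriage y = -26, -6, +14, +34 mm. Roof-shaped teeth guide a bar let go into the nearest notch. Carriage y below -45 mm: parking slot, free with bar down; it starts there.
- fence: Dark upright fence, 90 mm wide, 45 mm high, fixed at the +y end of the fixture; origin at the foot of its inner face (fixture y = +124.5 mm, 15 mm above the bench), fixture's axes. On it sits a brass stop plate, 80 mm wide, that the casting goes against: its face stands 8 to 14.5 mm before the fence's (fixture y = +110 to +116.5). Its setting differs each time, unmeasured: feel for it.
- carriage: Blue carriage block on the track, 80 mm (x) by 50 mm (y, jaw included), top 50 mm above the bench, with two steel posts that guide the release bar. Origin on the bench level, mid-block, on the centre line; axes are the fixture's. Slides along the fixture's y only, from y = -110 to +40 mm, with about 1.5 N of friction.
- jaw (a point): Centre of the carriage's flat steel jaw face, 64 mm wide, from 17 to 50 mm above the bench; it lies 25 mm in +y from the carriage origin. The jaw is backed by firm rubber and gives about 0.5 mm at 12 N.
- release_bar: Red bar above the carriage, 107 mm across the track (fixture x -45 to +62), 14 mm thick along the track, 16 mm high, 37 mm of free height below it. Grip it from above at its origin (mid-section, on the centre line), fingers closing along the track. Only moves up and down: origin 95 mm above the bench when down, 113 fully up; pushed down with 5.5 N (down) to 9 N (up). Raise it 13 to 16 mm.
- casting: Aluminium casting on the fixture's base plate between jaw and stop plate: flange 50 mm (x) by 70 mm (y) and 20 mm high with a narrower block on it, 32 mm high in all, about 0.3 kg. Origin at the centre of its underside, which rests 15 mm above the bench. It starts 12 to 39 mm short of the stop plate, slightly askew. Its end faces look along its y, 35 mm from the origin.
- spare_casting: Bystander: another casting of the same kind, lying on the bench beyond the fixture. Leave alone.
- caliper: Bystander: steel and black caliper, 190 mm long, lying on the bench on the robot's side of the fixture. Leave alone.
- plug_gauge: Bystander: steel plug gauge, 28 mm across, 58 mm high, standing beyond the fixture. Leave alone.
- screwdriver: Bystander: screwdriver lying on the bench at the right. Leave alone.
- blue_bin: Bystander: open blue bin 130 x 110 x 60 mm at the left. Leave alone.
- carton: Bystander: closed cardboard box 110 x 90 x 60 mm at the left. Leave alone.
- brush: Bystander: hand brush lying at the right. Leave alone.
Things that resemble listed ones, but are neither listed nor needed, are in the scene too. What is shaped like the casting but pink or turquoise is not meant.

How it is judged (in metres and radians):
On the way, in this order (a step that is already met when the one before it is completed fails the run):
1. the release bar is lifted clear of the notches (11.5 mm or more) (z of release_bar in the frame of carriage above 0.1065 m), for 0.2 s.
2. with the bar still up, the jaw presses the casting against the stop plate on the fence with 6 N or more for 0.3 s (z of release_bar in the frame of carriage above 0.1065 m and contact force between carriage and casting above 6 N and contact force between casting and fence above 5 N), for 0.3 s.
At the end, for the whole second after the job is handed in: The release bar is down (within 3 mm) in the notch nearest to the casting's home, carriage origin within 3 mm of fixture y = +14 mm; the casting lies flat, its origin no more than 52 mm before the fence, square to it within 0.06 rad; all at rest (z of release_bar in the frame of carriage below 0.098 m and y of carriage in the frame of fixture between 0.011 and 0.017 m and y of casting in the frame of fence above -0.052 m and angle between the y axis of casting and the y axis of fixture, either way round below 0.06 rad and angle between casting's own z axis and vertical below 0.06 rad and z of casting in the frame of fixture below 0.018 m and linear speed of each of casting, carriage below 0.01 m/s); the robot touches nothing.
It fails at once if the casting is pressed by the carriage with more than 20 N (contact force between carriage and casting above 20 N).
It fails at once if the bar's pin is forced against the notches with more than 25 N (contact force between release_bar and comb above 25 N).
It fails at once if something else on the bench is moved by more than 20 mm (distance of any of spare_casting, caliper, plug_gauge, screwdriver, blue_bin, carton, brush from where it was at the start of the episode above 0.02 m).
It also fails if it takes over 58 s, if anything falls off the work surface, if the arm or the gripper's body presses on something with over 40 N, if the wrist force passes 120 N, or if a joint passes its speed limit or range.

ROBOT

A 7-joint arm with a two-finger parallel gripper is mounted at the origin on the work surface. World frame = base frame: x ahead of the robot, y to its left, z up, the work surface at z = 0. Lengths are in mm, angles in rad, forces in N, time in s.
With the tool pointing down it reaches from about 400 to 875 mm from the base axis. Payload 19.3 kg.
Tool frame: the origin (TCP) lies midway between the tips of the shut fingers; the grasp point (between the pads) lies 19 mm behind it; z points along the fingers, y is the line along which they close (so a half turn about z gives the same grasp; the last joint's range is limited). The gripper opens to 85 mm and grips with 20 to 120 N. Pads are 22 mm wide; open, the fingers measure 114 mm over their backs; the gripper's body (76 mm by 85 mm) begins 54 mm behind the grasp point. The pads swing forward as they close: fully open they stand 13 mm farther back than shut.
Start: joints at [1.053, 0.521, -0.036, 1.599, 0.021, 1.021, -0.113], TCP at [270.587, -563.38, 231.291] pointing down, gripper open.
Joint ranges: [-2.91, 2.91], [-0.3, 2.13], [-1.5, 1.42], [0.17, 2.43], [-1.26, 4.41], [0.16, 1.93], [-2.52, 2.52]. Speed limits (rad/s): [1.89, 1.89, 2.39, 2.39, 3.01, 3.01, 3.01].

INTERFACE

Orientations are given as a unit quaternion [w, x, y, z].
In Python, from cell import r, cams, finish_job gives the robot as it stands. Calls block until the motion is done:
- r.movep(position, orientation): joint-space move of the TCP to a pose.
- r.movel(position, frame=None, vel=150): straight line of the TCP; frame=None keeps the orientation; vel is the mean speed in mm/s.
- r.move_joints(angles): joint-space move.
- r.move_gripper(opening): finger opening in mm; the grip force is fixed at half the most; returns when the fingers have stopped.
- r.sleep(seconds).
- r.solve_ik(position, orientation): joint angles nearest the present ones, or None.
- cams.grab_frame(name): name is "side" or "top"; returns (picture, depth): 384x512x3 uint8, red, green, blue; 384x512 float32, mm along the optical axis (not along the pixel's ray), 0 where there is no reading.
- cams.get_calibration(name): a dict with "fx", "fy", "cx", "cy" (pixels), "k1" (the pictures are not rectified: a ray, as slopes to the right and down, at radius r is drawn at 1 + k1 r^2 times it, then the intrinsics apply), "origin" and "orientation" of the camera in the world. Camera axes: x right, y up, looking along -z (the intrinsics and any distortion apply to the point x, -y, -z); pixel columns grow to the right and rows downward; lengths in mm; the calibration is good to about 2 mm. A picture is of the moment at which its call begins. get_calibration takes no time and is no camera call.
A pose or a line that the arm cannot do raises r.Unreachable and nothing moves.
- finish_job(): hands the job in; it is judged then, once.
Readings, each from a call of its own:
- r.read_t(): time.
- r.read_joint_pos(): joint angles.
- r.read_qd(): joint speeds.
- r.read_joint_torque(): joint torques, N m.
- r.read_eef_pos(): TCP position.
- r.read_eef_rot(): TCP orientation.
- r.read_contact_force(): force on the tool from outside, world axes, zero at the start.
- r.read_moment(): the same for the moment, N m.
- r.read_width(): finger opening in mm.
- r.read_finger_force(): force on a finger pad.
Only numpy, scipy, OpenCV 4.12 (cv2) and the standard library are available. Lean on these libraries where they do the work, as an engineer would, in place of code of your own. Each camera call takes 0.05 s, during which the arm holds its last target. There are 200 camera calls.

## Working session

There is one attempt and no reset: what is moved stays moved. The work goes in short steps, each a Python script; the robot and the scene stay as the last script left them, time stands still between calls to the robot, and variables do not carry over. Pictures are saved under pics/ and viewed, at most 10 in all, crops included, and the job is handed in when it is done.

```bash
ls; mkdir -p pics
python3 - <<'E'
from cell import r,cams
import cv2,numpy as np
for n in("side","top"):
    p,d=cams.grab_frame(n); cv2.imwrite(f"pics/{n}0.png",p[...,::-1]); np.save(f"{n}0.npy",d); np.save(f"{n}0p.npy",p)
    print(n,cams.get_calibration(n),(d>0).mean())
print(r.read_t(),r.read_eef_rot(),r.read_contact_force(),r.read_width())
E
```

```text
pics
side {'fx': 478.7684402277324, 'fy': 478.7684402277324, 'cx': 255.19091641815876, 'cy': 191.2036193437121, 'k1': -0.022012702998919206, 'origin': array([ 169.07979855, 1130.01262938, 1076.33846428]), 'orientation': array([-0.13314216, -0.07506402,  0.42471126,  0.8923334 ])} 0.9959513346354166
top {'fx': 368.2829408605806, 'fy': 368.2829408605806, 'cx': 260.3168221653936, 'cy': 191.71954151480074, 'k1': -0.06865325888636988, 'origin': array([ 333.5329587 ,    7.2930864 , 1306.05123446]), 'orientation': array([ 0.70625671,  0.06249876, -0.06380607, -0.70229919])} 0.9958648681640625
0.1 [-4.52328231e-04  9.75046125e-01  2.22001857e-01 -1.54775887e-04] [-0.18760054  0.28090462 -0.32514038] 85.12139100834021
```

View pics/side0.png

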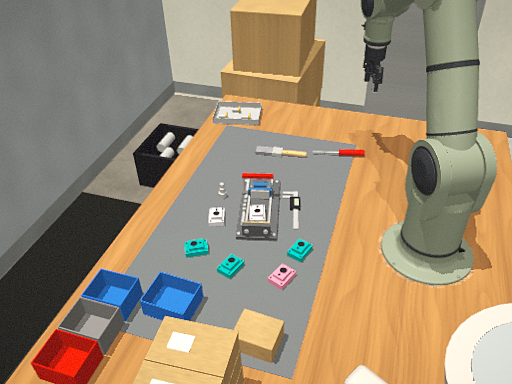

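View pics/top0.png

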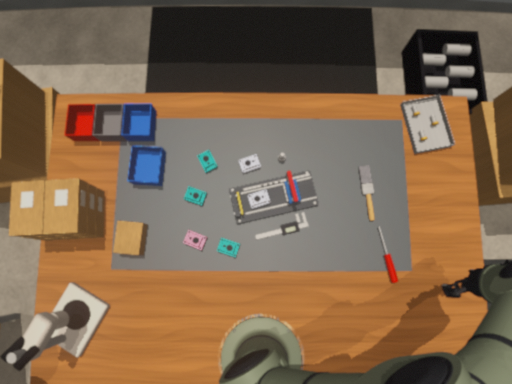

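The red bar shows at top (292,187) and side (258,176). Other red things are the screwdriver handle at top (390,268) and the red bin at top (80,122). The fixture's casting is at top (259,199). Its lookalikes are the spare casting at (249,163), turquoise parts at (207,161), (195,196) and (228,247), and a pink one at (195,240). I choose the red bar on the fixture, and check it in a crop.

```bash
cat > h.py <<'E'
import numpy as np,cv2
from scipy.spatial.transform import Rotation as R
from cell import r,cams
def rays(n,uv):
    c=cams.get_calibration(n); q=c["orientation"]
    K=np.array([[c["fx"],0,c["cx"]],[0,c["fy"],c["cy"]],[0,0,1]])
    s=cv2.undistortPoints(np.float64(uv).reshape(-1,1,2),K,np.array([c["k1"],0,0,0,0]))[:,0]
    d=np.c_[s[:,0],-s[:,1],-np.ones(len(s))]
    return np.array(c["origin"]),d@R.from_quat(np.roll(q,-1)).as_matrix().T
def plane(n,uv,z):
    o,d=rays(n,uv); return o+d*((z-o[2])/d[:,2])[:,None]
def cloud(n,uv,dep):
    o,d=rays(n,uv); uv=np.int32(uv); return o+d*dep[uv[:,1],uv[:,0]][:,None]
def tri(uv1,uv2):
    (o1,d1),(o2,d2)=rays("top",[uv1]),rays("side",[uv2]); a,b=d1[0],d2[0]
    s=np.linalg.lstsq(np.c_[a,-b],o2-o1,rcond=None)[0]
    p,q=o1+s[0]*a,o2+s[1]*b; return (p+q)/2,np.linalg.norm(p-q)
def mask(p,kind,box):
    h=cv2.cvtColor(p,cv2.COLOR_RGB2HSV).astype(int); H,S,V=h[...,0],h[...,1],h[...,2]
    m={"red":((H<8)|(H>172))&(S>150)&(V>80),"brass":(H>18)&(H<34)&(S>110)&(V>80),"blue":(H>98)&(H<118)&(S>110)&(V>70)}[kind]
    k=np.zeros_like(m); x0,y0,x1,y1=box; k[y0:y1,x0:x1]=1
    v,u=np.nonzero(m&k); return np.c_[u,v]
BOX={"top":(225,165,325,225),"side":(230,168,285,245)}
E
python3 - <<'E'
from h import *
cen={}
for n in("top","side"):
    p=np.load(f"{n}0p.npy");d=np.load(f"{n}0.npy")
    for k in("red","brass","blue"):
        uv=mask(p,k,BOX[n]); 
        if len(uv)<5: print(n,k,len(uv)); continue
        c,s,a=cv2.minAreaRect(np.float32(uv)); cen[n,k]=c
        P=cloud(n,uv,d); z=P[:,2]
        T=P[(z>np.percentile(z,60)-4)]
        e=np.linalg.eigh(np.cov(T[:,:2].T))[1][:,1]
        pr=(T[:,:2]-T[:,:2].mean(0))@e
        print(n,k,len(uv),"rect",np.round(c,1),np.round(s,1),"top mean",T.mean(0).round(1),"z",np.percentile(z,[5,50,95]).round(1),"axis deg",np.degrees(np.arctan2(e[1],e[0])).round(1),"len",np.ptp(pr).round(1))
# extremes of red bar in each view -> triangulate ends
for k in("red","brass"):
  E={}
  for n in("top","side"):
    uv=mask(np.load(f"{n}0p.npy"),k,BOX[n]); 
    P=plane(n,uv,100 if k=="red" else 45); o=np.argsort(P[:,0]); E[n]=[uv[o[:4]].mean(0),uv[o[-4:]].mean(0)]
  for i in(0,1): print(k,"tri",[np.round(x,1) for x in tri(E["top"][i],E["side"][i])])
p=cv2.imread("pics/side0.png")[160:245,220:310]; q=cv2.imread("pics/top0.png")[165:230,225:325]
f=lambda i:cv2.resize(i,(395,370),interpolation=cv2.INTER_CUBIC)
cv2.imwrite("pics/crop.png",np.hstack([f(p),f(q)]))
E
```

```text
top red 119 rect [291.8 186.1] [31.   3.9] top mean [569.3 -99.  114.4] z [ 94.4 101.7 106.4] axis deg 177.8 len 292.4
top brass 62 rect [239.5 203. ] [22.6  2.9] top mean [521.6  76.5  52.9] z [13.5 51.6 57.9] axis deg -166.7 len 74.7
top blue 86 rect [292.7 191.1] [20.6 11.8] top mean [ 561.9 -103.1   50.1] z [45.5 49.5 53.8] axis deg -170.2 len 71.3
side red 148 rect [257.  175.6] [30.1  4.9] top mean [574.8 -97.4 103.5] z [ 92.9 102.1 107.3] axis deg -167.3 len 102.4
side brass 25 rect [255.5 222. ] [23.  1.] top mean [507.1 124.9 101.9] z [25.  54.1 63.5] axis deg 108.6 len 1114.8
side blue 131 rect [259.7 188.3] [23.1 12.4] top mean [556.8 -81.4  71.9] z [30.8 50.9 55.8] axis deg 107.9 len 1320.9
red tri [array([ 523.2, -109.5,  100. ]), np.float64(1.0)]
red tri [array([620.9, -90.1, 103.3]), np.float64(0.8)]
brass tri [array([487.9,  70.2,  57.5]), np.float64(9.0)]
brass tri [array([556.1,  84.2,  55.6]), np.float64(0.7)]
```

View pics/crop.png

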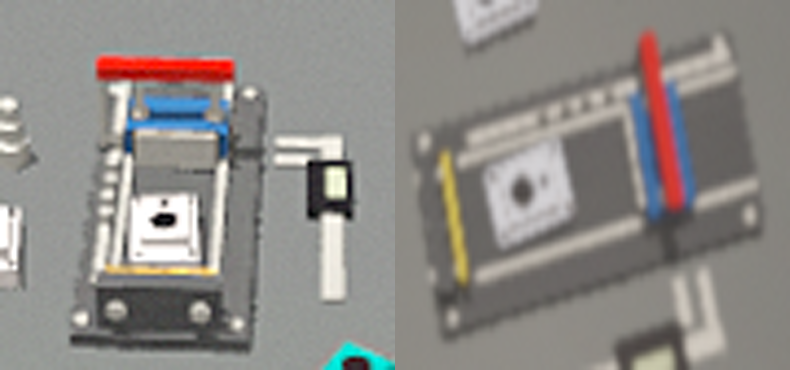

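The crop confirms the red bar on the blue carriage (right half, 660,120), with the brass plate at the left end (455,215) and the casting between them (530,190). The comb is on the far (+x) side. Next I refine the fixture yaw and origin from the dark plate outline.

Run:
```python
from h import *
B=plane("top",[(232.6,189.6),(238.9,220.9),(314.4,202.8)],15)
v=B[2]-B[1]; print("bolts",B.round(1),"yaw",np.degrees(np.arctan2(v[0],-v[1])).round(2),"dist",np.linalg.norm(v))
for n,box in(("top",(220,160,330,230)),("side",(232,165,285,245))):
    p=np.load(f"{n}0p.npy").astype(int); g=p.max(2); k=np.zeros(g.shape,np.uint8); x0,y0,x1,y1=box
    mat=np.median(g[y0:y0+8,x0:x1]) ; k[y0:y1,x0:x1]=(g<88)[y0:y1,x0:x1]
    k=cv2.morphologyEx(k,cv2.MORPH_CLOSE,np.ones((7,7)))
    k=cv2.morphologyEx(k,cv2.MORPH_OPEN,np.ones((5,5)))
    c=max(cv2.findContours(k,0,2)[0],key=cv2.contourArea)[:,0]
    P=plane(n,c,15)
    rc=cv2.minAreaRect(np.float32(P[:,:2])); print(n,mat,rc)
# bar: triangulated ends + per view centreline at z~103 top
P=plane("top",mask(np.load("top0p.npy"),"red",BOX["top"]),103); print("bar top rect",cv2.minAreaRect(np.float32(P[:,:2])))
P=plane("side",mask(np.load("side0p.npy"),"red",BOX["side"]),99); print("bar side rect",cv2.minAreaRect(np.float32(P[:,:2])))
P=plane("top",mask(np.load("top0p.npy"),"brass",BOX["top"]),55); print("brass",cv2.minAreaRect(np.float32(P[:,:2])))
import math
for a in(12.8,):
    t=math.radians(a);q=[0,math.cos(t/2),math.sin(t/2),0]
    print([r.solve_ik(np.array(x),q) for x in([563,-102,170],[563,-102,76],[543,-12,90])])
```

```text
bolts [[ 574.1  104.4   15. ]
 [ 462.3   80.2   15. ]
 [ 528.1 -186.7   15. ]] yaw 13.85 dist 274.88230686225205
top 138.0 ((518.1179809570312, -117.59381866455078), (21.314781188964844, 25.295270919799805), 89.45665740966797)
side 153.0 ((518.651611328125, 80.82479095458984), (97.04979705810547, 59.715721130371094), 16.330968856811523)
bar top rect ((571.2147827148438, -98.95095825195312), (104.89142608642578, 13.070703506469727), 13.327052116394043)
bar side rect ((573.4158325195312, -100.55482482910156), (103.26984405517578, 27.567190170288086), 10.352659225463867)
brass ((520.1399536132812, 76.9100570678711), (78.40562438964844, 10.001325607299805), 14.706795692443848)
[array([ 0.18844669,  0.51380599, -0.15660131,  1.79593187,  0.10314658,
        0.83975765, -1.36459809]), array([ 0.16021841,  0.6482572 , -0.11912959,  1.8544586 ,  0.11952986,
        0.64573517, -1.37793035]), array([ 0.02083781,  0.59256148, -0.14759229,  1.92395725,  0.1389515 ,
        0.63474535, -1.56140342])]
```

```bash
cat >> h.py <<'E'
YAW=np.radians(13.5); EX=np.array([np.cos(YAW),np.sin(YAW),0]); EY=np.array([-np.sin(YAW),np.cos(YAW),0])
Q=[0,np.cos(YAW/2),np.sin(YAW/2),0]
BAR=np.array([563.7,-101,0])
def force(k=4):
    f=np.mean([r.read_contact_force() for _ in range(k)],0); return np.round([f@EX,f@EY,f[2]],2)
def pos():
    p=np.array(r.read_eef_pos()); return p
E
python3 - <<'E'
from h import *
r.movep(BAR+[0,0,180],Q); print(r.read_t(),force(),pos())
r.movel(BAR+[0,0,76],vel=80); print(r.read_t(),force(),pos())
f0=force()
r.move_gripper(0); print(r.read_t(),r.read_width(),r.read_finger_force(),force(),pos(),r.read_eef_rot())
p,d=cams.grab_frame("side"); q,_=cams.grab_frame("top")
f=lambda i:cv2.resize(i,(395,370),interpolation=cv2.INTER_CUBIC)
cv2.imwrite("pics/grip.png",np.hstack([f(p[150:245,220:310]),f(q[165:230,225:325])])[...,::-1])
E
```

```text
2.0833 [-0.6  -0.49  0.85] [ 563.59288226 -102.04917286  180.0440468 ]
3.5333 [-0.12  0.76 -0.89] [ 563.95462196 -101.02713918   76.45997945]
4.1833 12.979342001160513 58.62981677055359 [-1.54  0.06  4.84] [ 563.79438988 -101.14052462   76.20021012] [8.58911663e-05 9.93079868e-01 1.17440862e-01 1.12126292e-04]
```

View pics/grip.png

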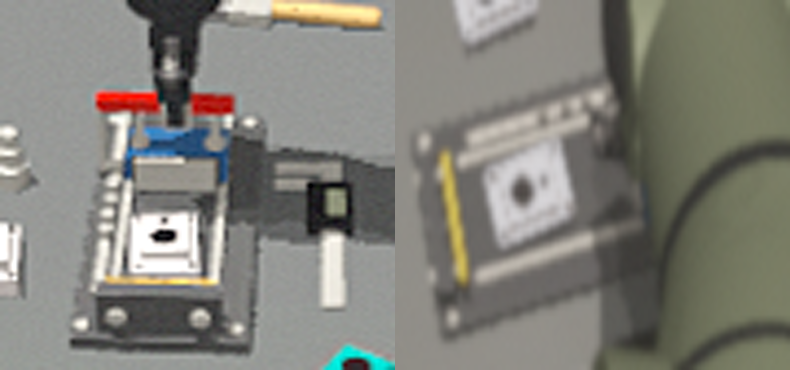

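The side view shows the fingers closed round the bar's middle at (175,105). Now I lift, then slide a first stretch.

```bash
cat >> h.py <<'E'
def go(s,lat,z,vel): r.movel(BAR+EY*s+EX*lat+[0,0,z],vel=vel)
E
python3 - <<'E'
from h import *
go(0,0,90.5,20); r.sleep(.4); print(r.read_t(),force(),pos(),r.read_width())
for s in(6,15,30): 
    go(s,0,90.5,25); print(s,r.read_t(),force(),(pos()-BAR)@EY,(pos()-BAR)@EX,pos()[2])
r.sleep(.2);print(r.read_t(),force(20),np.std([r.read_contact_force() for _ in range(20)],0),r.read_t())
p,d=cams.grab_frame("side"); cv2.imwrite("pics/lift.png",cv2.resize(p[150:245,220:310],(540,570),interpolation=cv2.INTER_CUBIC)[...,::-1])
E
```

```text
5.5583 [ 1.75  0.11 -7.99] [ 563.66911686 -100.97051904   90.44995387] 13.313964992689257
6 5.95 [ 2.09  0.96 -7.72] 6.605207598848092 -0.018364213860467236 90.44939150930773
15 6.4583 [ 1.72  1.63 -8.02] 15.422704186064275 0.03295915129801897 90.48849023455988
30 7.2083 [ 1.54  1.17 -7.76] 30.312570537378733 0.016033157936745743 90.4914792567449
7.4083 [ 1.73  1.55 -8.96] [2.22044605e-16 4.44089210e-16 0.00000000e+00] 7.4083
```

View pics/lift.png

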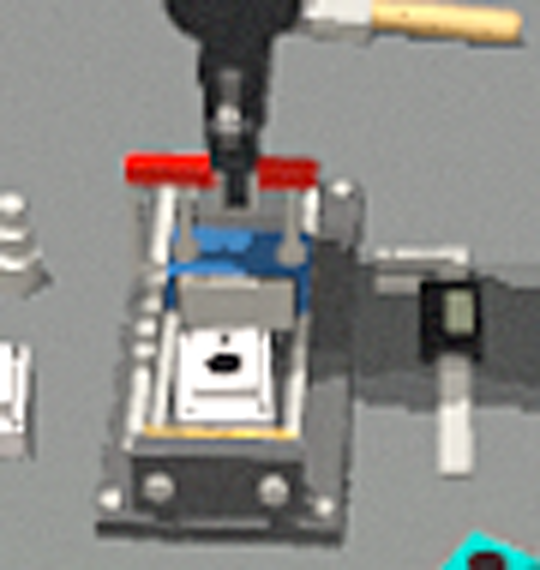

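Lift holds: z-force is −8 N and the bar is raised above the carriage. The jaw at (240,300) is close behind the casting. Next I push on with force feedback.

```bash
cat >> h.py <<'E'
def fm(k=5,dt=.02):
    F=[]
    for _ in range(k): F.append(r.read_contact_force()); r.sleep(dt)
    f=np.mean(F,0); return np.round([f@EX,f@EY,f[2]],2)
E
python3 - <<'E'
from h import *
s=30
while s<68:
    s+=4; go(s,0,90.5,18); f=force(1)
    print(s,f,end=" ")
    if -f[1]>7: break
print(r.read_t())
if s>=68:
  while s<92 and r.read_t()<38:
    s+=.4; go(s,0,90.5,8); f=fm(3)
    print(round(s,1),f[1],((pos()-BAR)@EY).round(2),end=" | ")
    if -f[1]>4.5: break
print(fm(10),(pos()-BAR)@EY,r.read_t())
E
```

```text
34 [ 2.03  1.08 -9.12] 38 [ 2.4  2.7 -8.5] 42 [ 2.55  1.64 -8.58] 46 [ 2.65  1.91 -7.76] 50 [ 2.4   1.12 -8.18] 54 [ 3.15  0.79 -7.91] 58 [ 2.78 -1.27 -8.07] 62 [ 4.03  0.16 -7.9 ] 66 [ 3.2  -0.49 -7.16] 70 [ 3.62 -0.62 -8.07] 11.2083
70.4 -2.26 70.24 | 70.8 -2.92 70.66 | 71.2 -2.45 71.03 | 71.6 -3.32 71.45 | 72.0 -2.91 71.83 | 72.4 -3.09 72.23 | 72.8 -3.47 72.63 | 73.2 -2.83 73.03 | 73.6 -3.15 73.43 | 74.0 -3.3 73.83 | 74.4 -3.25 74.21 | 74.8 -3.42 74.61 | 75.2 -2.83 75.01 | 75.6 -2.84 75.4 | 76.0 -3.12 75.82 | 76.4 -3.28 76.22 | 76.8 -2.84 76.64 | 77.2 -3.26 77.01 | 77.6 -2.95 77.39 | 78.0 -3.19 77.81 | 78.4 -3.08 78.21 | 78.8 -2.36 78.59 | 79.2 -2.94 79.01 | 79.6 -3.28 79.42 | 80.0 -2.66 79.81 | 80.4 -2.56 80.21 | 80.8 -3.4 80.63 | 81.2 -2.81 81.02 | 81.6 -2.54 81.42 | 82.0 -3.17 81.8 | 82.4 -2.78 82.21 | 82.8 -3.02 82.61 | 83.2 -2.89 83.01 | 83.6 -3.05 83.32 | 84.0 -4.99 83.43 | [ 4.21 -5.28 -8.13] 83.42127088081253 21.875
```

Run:
```python
from h import *
s=84.0
while s<88 and r.read_t()<34:
    s+=.25; go(s,0,90.5,8); f=fm(4)
    print(round(s,2),f[1],((pos()-BAR)@EY).round(2),end=" | ")
    if -f[1]>12.8: break
    assert (pos()-BAR)@EY<90
print()
for _ in range(5): r.sleep(.15); print(fm(4),(pos()-BAR)@EY,pos()[2],r.read_t())
p,d=cams.grab_frame("side"); q,_=cams.grab_frame("top")
f=lambda i:cv2.resize(i,(395,370),interpolation=cv2.INTER_CUBIC)
cv2.imwrite("pics/press.png",np.hstack([f(p[150:245,220:310]),f(q[165:230,225:325])])[...,::-1])
```

```text
84.25 -6.76 83.49 | 84.5 -7.59 83.55 | 84.75 -8.9 83.62 | 85.0 -9.73 83.66 | 85.25 -10.62 83.74 | 85.5 -11.43 83.79 | 85.75 -12.79 83.88 | 86.0 -13.65 83.9 | 
[  4.63 -14.    -8.16] 83.94136228539664 90.68842756697923 24.625
[  4.26 -13.61  -8.21] 83.89203816242207 90.68972666412411 24.8417
[  4.72 -13.75  -8.21] 83.89711511356654 90.68466496251469 25.0583
[  4.9  -13.59  -7.76] 83.93417704968232 90.71505764073653 25.275
[  4.31 -14.04  -8.01] 83.90808935096851 90.70634245086507 25.4917
```

View pics/press.png

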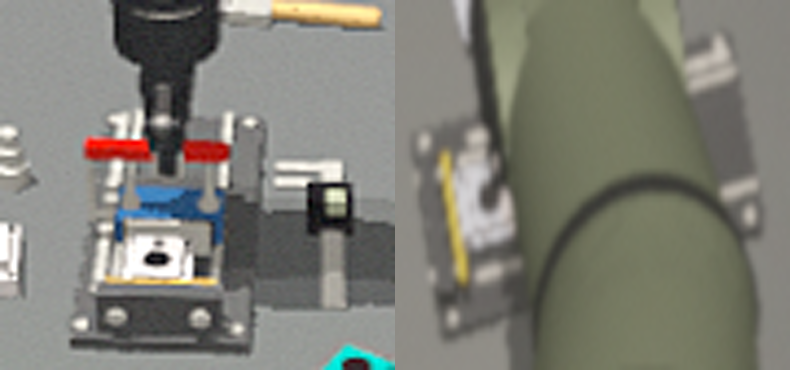

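The jaw sits against the casting at (165,245), and the casting is against the brass at (160,282). The push was held at about 12 N net. I now back off about 5 mm towards the notch, lower gently while feeling for contact, and let go.

Run:
```python
from h import *
go(82,0,90.5,8); go(78.6,0,90.5,12); r.sleep(.1); f0=fm(5); print(f0,(pos()-BAR)@EY,r.read_t())
z=90.5
while z>82:
    z-=1; go(78.6,0,z,12); f=fm(2); print(round(z,1),f,end=" | ")
    if f[2]-f0[2]>4.5 or abs(f[1]-f0[1])>5: break
z0=pos()[2]; print((pos()-BAR)@EY,z0,r.read_t())
r.move_gripper(85); r.sleep(.3); print(fm(3),r.read_t())
go(78.6,0,z+90,100); print(r.read_t(),fm(3),r.read_width())
r.movel(BAR+[0,-150,230],vel=200); r.sleep(.2)
print(r.read_t())
for n in("side","top"):
    p,d=cams.grab_frame(n); np.save(n+"1p.npy",p); np.save(n+"1.npy",d)
f=lambda i:cv2.resize(i,(395,370),interpolation=cv2.INTER_CUBIC)
cv2.imwrite("pics/end.png",np.hstack([f(np.load("side1p.npy")[160:245,220:310]),f(np.load("top1p.npy")[165:230,225:325])])[...,::-1])
for n in("top","side"):
  for t in "01":
    P=np.load(f"{n}{t}p.npy"); uv=mask(P,"red",BOX[n]); c=cv2.minAreaRect(np.float32(uv))[0]
    z=cloud(n,uv,np.load(f"{n}{t}.npy"))[:,2]
    w=plane(n,[c],99)[0]; print(n,t,np.round(c,1),len(uv),w.round(1),((w-BAR)@EY).round(1),np.percentile(z,[10,50,90]).round(1))
```

```text
[ 4.6  -1.47 -8.09] 78.35945982864237 26.8583
89.5 [ 4.61 -1.8  -8.2 ] | 88.5 [ 4.89 -1.76 -7.16] | 87.5 [ 4.86 -1.49 -8.55] | 86.5 [ 4.85 -1.13 -7.04] | 85.5 [ 4.48 -1.81 -7.72] | 84.5 [ 4.91 -1.62 -7.25] | 83.5 [ 5.15 -0.77 -6.86] | 82.5 [ 4.66 -1.42 -6.05] | 81.5 [ 5.32 -1.   -6.45] | 78.6025823202494 81.35785898782689 29.4083
[-0.18 -0.21 -0.08] 30.45
31.5 [ 0.51 -0.01  0.01] 84.59873193933801
33.075
top 0 [291.8 186.1] 119 [571.6 -99.4  99. ] -0.2 [ 97.2 101.7 105.4]
top 1 [268.4 191.5] 105 [552.6 -21.2  99. ] 80.2 [ 98.1 101.6 105.2]
side 0 [257.  175.6] 148 [ 573.1 -100.5   99. ] -1.7 [ 94.4 102.1 106.7]
side 1 [255.5 190.5] 166 [553.7 -22.3  99. ] 78.9 [ 94.2 101.7 106.6]
```

View pics/end.png

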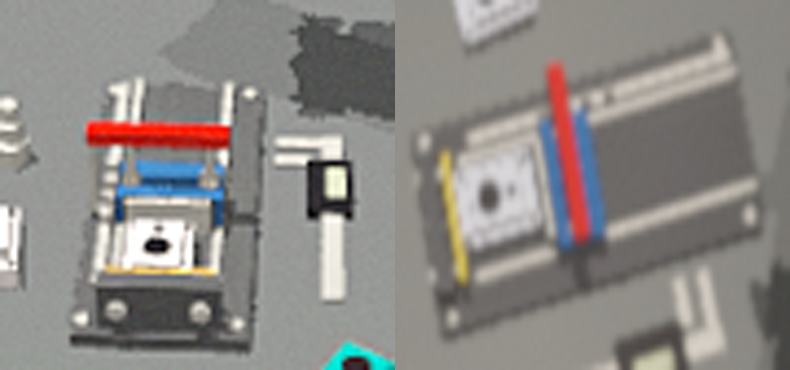

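The bar is back at its starting height of 101.6 mm (101.7 before), so it is fully down. The carriage moved about 80 mm, to the +14 notch, leaving the jaw about 4 mm behind. The casting sits square against the brass (right half, 495,195), and the gripper is clear.

```bash
python3 -c "
from cell import finish_job
print(finish_job())"
```

```text
the job is handed in; nothing more can be done
None
```

The job is handed in, with no verdict returned: I pressed the casting home and square against the brass plate at about 12 N, the bar is down in the +14 mm notch, and the gripper is clear, about 33 s on the robot's clock.

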